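# Load the warming stage

## Robot

A 6-joint arm with a two-finger parallel gripper is mounted at the origin on the work surface. World frame = base frame: x ahead of the robot, y to its left, z up, the work surface at z = 0. Lengths are in m, angles in rad, forces in N, time in s.
With the tool pointing down it reaches from about 0.375 to 0.975 m from the base axis. Payload 3.8 kg.
Tool frame: the origin (TCP) lies at the centre of the arm's flange, where the gripper is bolted on; the fingertips stand 173 mm ahead of it and the grasp point (between the pads) lies 155 mm ahead of it (bot.tip_reach is the distance from the TCP to the fingertips, in m); z points along the fingers, y is the line along which they close (so a half turn about z gives the same grasp; the last joint's range is limited). The gripper opens to 85 mm and grips with 20 to 120 N. Pads are 22 mm wide; open, the fingers measure 114 mm over their backs; the gripper's body (76 mm by 85 mm) begins 54 mm behind the grasp point. The pads swing forward as they close: fully open they stand 13 mm farther back than shut.
Start: joints at [-1.195, 0.264, 1.604, -0, 1.274, -0.037], TCP at [0.271, -0.618, 0.405] pointing down, gripper open.
Joint ranges: [-2.63, 2.63], [-0.94, 2.18], [0.31, 2.57], [-1.31, 4.45], [0, 2.66], [-2.55, 2.55]. Speed limits (rad/s): [2.57, 2.57, 3.14, 3.14, 3.14, 3.14].

## Interface

Orientations are given as a rotation vector (axis times angle).
In Python, from workcell import bot gives the robot as it stands.
- The arm moves only by the tool drive_tool, never from a script. Its arguments are lists of equal length, an entry for each row: "claw": the finger opening in mm, from 0 to 85.4; "slide": the shift along the world's x, y, z each as a share of 0.5 m, from -1 to 1, a list of three; "yaw": the turn about the world's z as a share of 180 degrees, from -1 to 1. A call has 1 to 8 rows; each row is the pose to reach, as a shift and turn from the pose commanded when the call began, turning the shorter way round; what a row does not reach only later rows make up. A row lasts 1/12 s, in which the tool goes at most 41.7 mm and 7.16 degrees, less where a joint would pass 70% of its speed; a pose out of reach is approached as far as the arm can. A call with a number of a shift or a turn outside -1 to 1 is refused whole. A call with a gripper value outside its range is refused whole. The fingers move at their own pace and stop on an object; "newtons" is the grip in N (left out, the last holds). Time passes only in rows, so rows that repeat a pose let the fingers close. It gives the time, the measured TCP pose, the force, the opening and the grip force at its end, in the units of the state.
- bot.read_state(): the state, without advancing time (a new reading comes with each control period).
- bot.read_camera(name): name is "side" or "top"; returns a dict with "color" (384x512x3 uint8, red, green, blue), "depth" (384x512 float32, m along the optical axis (not along the pixel's ray), 0 where there is no reading), "mtx" (3x3 intrinsics, pixels), "eye" and "rotation" of the camera in the world. Camera axes: x right, y up, looking along -z (the intrinsics and any distortion apply to the point x, -y, -z); pixel columns grow to the right and rows downward; lengths in m; the calibration is good to about 2 mm. A picture is of the moment at which its call begins.
- bot.finish_job(): hands the job in; it is judged then, once.
The state is a dict: "time": time; "q": joint angles; "joint_vel": joint speeds; "joint_torque": joint torques, N m; "tool_pos": TCP position; "tcp_rot": TCP orientation; "wrist_force": force on the tool from outside, world axes, zero at the start; "torque": the same for the moment, N m; "width": opening from 0.0 (shut) to 1.0 (fully open); "grip_force": force on a finger pad.
Only numpy, scipy, OpenCV 4.12 (cv2) and the standard library are available. Lean on these libraries where they do the work, as an engineer would, in place of code of your own. Each camera call takes 0.05 s, during which the arm holds its last target. There are 200 camera calls.

## Task

Load the warming stage: slide the round culture dish and the six-well plate along its deck into the nests that match their shapes, until both sit flat and fully down in their nests. Keep them on the deck all the way: do not lift or tip them. Leave the calculator, the bottle and the slide box where they are.

Things in the scene. Friction and masses are not known exactly. Their poses are not given: they have to be found in the camera images.
- stage: Warming stage, fixed: flat deck 300 (x) by 400 mm (y), its top 36 mm above the bench, with a 10 mm white rim 2 mm lower and a control panel on the -x side (26 mm high, to 220 mm from the centre). The middle 120 mm of y is two aluminium nest plates end to end along x, in either order, flush with two plain dark wings; dish and plate start on one wing each. Origin: centre of its underside.
- round_nest_floor (a point): Centre of the floor of the round nest: a pocket 96 mm across and 6 mm deep in an aluminium plate 150 (x) by 120 mm (y), black floor. The floor is 30 mm above the bench. Axes parallel to the stage's.
- oblong_nest_floor (a point): Centre of the floor of the oblong nest: a pocket 133 mm long (along x) by 91 mm wide (along y) and 6 mm deep in an aluminium plate 150 (x) by 120 mm (y), black floor. The floor is 30 mm above the bench. Axes parallel to the stage's.
- dish: Round culture dish, lid on, one rigid piece: 92 mm across, 16 mm high (the lowest 3 mm is 86 mm across), translucent over a cream base, about 60 g. Loose on the deck. Origin: centre of its underside, z up. It drops into the round nest when slid right over it; seated, its top is 10 mm above the deck.
- plate: Six-well plate, lid on, one rigid piece: 128 (x) by 86 mm (y), 20 mm high (the lowest 3 mm is 124 by 82 mm), white with six round wells, about 100 g. Loose on the deck, long side within about 17 degrees of the stage's x. Origin: centre of its underside, z up. Seated in the oblong nest its top is 14 mm above the deck; a half turn makes no difference.
- calculator: Desk calculator, black, 150 by 100 by 16 mm, lying loose on the bench. Origin under its centre. Leave alone.
- reagent: Amber bottle with a black cap, 54 mm across, 105 mm high, standing loose on the bench. Origin under its centre. Leave alone.
- slide_box: Blue slide box with a white lid, 180 by 90 by 35 mm, loose on the bench. Origin under its centre. Leave alone.
Not all that is in view belongs to the job. Leave any pink or purple look-alike of the dish alone.

How it is judged:
By the outcome, as a careful person would: the job done as asked, in the order asked, and still so for the second after the job is handed in, with the robot touching nothing.
It also fails if it takes over 64 s, if anything falls off the work surface, if the arm or the gripper's body presses on something with over 40 N, if the wrist force passes 120 N, or if a joint passes its speed limit or range.

## Working session

There is one attempt and no reset: what is moved stays moved. The work goes in short steps, Python scripts to look and compute and a tool call to move; the robot and the scene stay as the last step left them, time stands still between calls to the robot, and variables do not carry over. Pictures are saved under pics/ and viewed, at most 10 in all, crops included, and the job is handed in when it is done.

Besides the shell and the picture viewer there is one more tool, called as name([rows], argument=value, ...), one row to a line, values as JSON. drive_tool: Moves the arm, as the interface text tells. Shift numbers are shares of 0.5 m and turn numbers shares of 180 degrees, none past 1 either way. Its arguments: {"type":"object","properties":{"claw":{"type":"array","items":{"type":"number"}},"slide":{"type":"array","items":{"type":"array","items":{"type":"number"}}},"yaw":{"type":"array","items":{"type":"number"}},"newtons":{"type":"number"}},"required":["claw","slide","yaw"]}

```bash
mkdir -p pics; ls; cat > h.py <<'E'
import numpy as np, cv2
from workcell import bot
def cam(n):
    c=bot.read_camera(n); return c
def save(c,f): cv2.imwrite('pics/'+f,cv2.cvtColor(c['color'],cv2.COLOR_RGB2BGR))
def rays(c,uv):
    uv=np.atleast_2d(np.asarray(uv,float)); k=c['mtx']
    d=np.c_[(uv[:,0]-k[0,2])/k[0,0],-(uv[:,1]-k[1,2])/k[1,1],-np.ones(len(uv))]
    return d@np.asarray(c['rotation']).T
def onplane(c,uv,z):
    d=rays(c,uv); e=np.asarray(c['eye']); return e+d*((z-e[2])/d[:,2])[:,None]
E
python3 - <<'E'
from h import *
for n in('top','side'):
    c=cam(n); save(c,n+'0.png'); print(n,c['eye'],c['rotation'],c['mtx'],{k for k in c})
    np.savez('/tmp/'+n+'0.npz',**{k:v for k,v in c.items()})
s=bot.read_state(); print(s)
E
```

```text
pics
top [ 0.40073349 -0.0183617   1.13656901] [ 0.11122853 -0.11844911 -1.55084198] [[408.90205456   0.         253.20002288]
 [  0.         408.90205456 195.34601361]
 [  0.           0.           1.        ]] {'color', 'rotation', 'eye', 'depth', 'mtx'}
side [-0.24322285  0.83332425  0.71847653] [ 0.48636255 -1.25362228 -2.0896299 ] [[409.43012781   0.         260.64530363]
 [  0.         409.43012781 190.07237205]
 [  0.           0.           1.        ]] {'color', 'rotation', 'eye', 'depth', 'mtx'}
{'time': 0.1, 'q': array([-1.19490783e+00,  2.64703136e-01,  1.60525000e+00,  2.58686366e-05,
        1.27371022e+00, -3.69178341e-02]), 'joint_vel': array([-0.00078667, -0.0019475 , -0.00489707, -0.00112229,  0.00139015,
       -0.0015651 ]), 'joint_torque': array([ 3.69745510e-05, -5.16706073e+01, -3.68590665e+01, -6.82388963e-05,
        6.35191012e-03,  3.21853690e-05]), 'tool_pos': array([ 0.27067469, -0.6180139 ,  0.40346231]), 'tcp_rot': array([-3.07291102e+00, -6.43409497e-01,  5.10025577e-04]), 'wrist_force': array([-0.49435502,  0.08411214,  0.11990535]), 'torque': array([-0.01191216,  0.07136573, -0.01024795]), 'grip_force': 0.0, 'width': 1.004156503249525}
```

Rotation is a rotation vector.

```bash
sed -i "s/np.asarray(c\['rotation'\]).T/cv2.Rodrigues(np.asarray(c['rotation'],float))[0].T/" h.py
python3 -c "
import cv2
for n in('top','side'):
    pass
a=cv2.imread('pics/top0.png');cv2.imwrite('pics/top0b.png',cv2.resize(a,(800,600),interpolation=3))"
```

```text
(no output)
```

View pics/top0b.png

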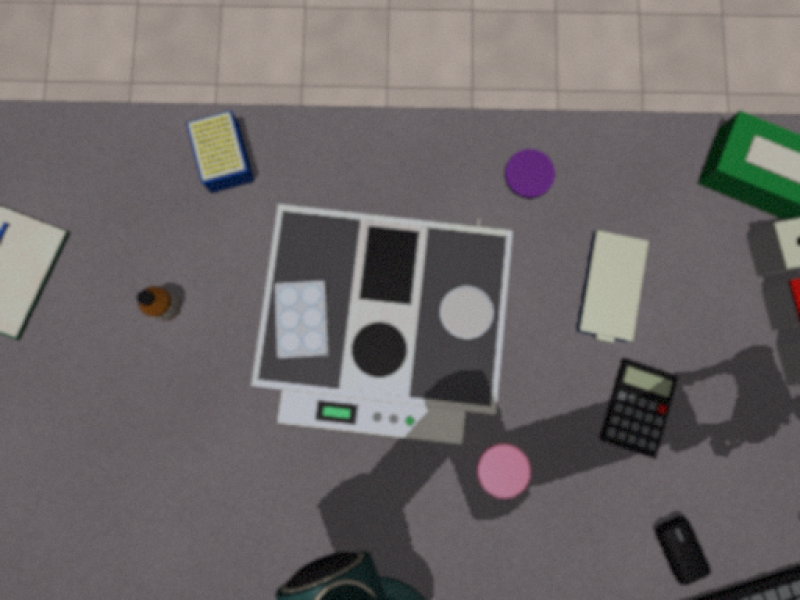

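View pics/side0.png

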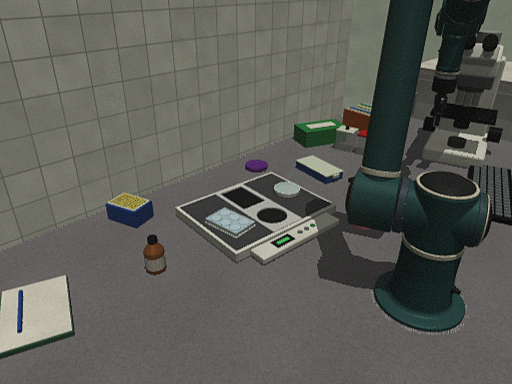

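Top view (800x600 pixels, +x up, +y left) shows the stage with the plate on the +y wing at (301,319) and the dish on the -y wing at (467,312). The round nest is at (379,349), nearer the robot, and the oblong nest at (390,265), farther away.
Dish candidates are the cream disc (467,312), the pink disc (504,471), the purple disc (530,173) and the black round nest (379,349). I choose the cream disc on the stage wing.

```bash
cat > meas.py <<'E'
from h import *
def run(c,out=None,quiet=False):
    im=c['color']; g=im.max(2).astype(int); g=cv2.GaussianBlur(im,(3,3),0).max(2)
    hsv=cv2.cvtColor(im,cv2.COLOR_RGB2HSV)
    vis=cv2.cvtColor(im,cv2.COLOR_RGB2BGR).copy(); res=[]
    box=np.zeros(g.shape,np.uint8); box[130:272,160:330]=1
    for lo,hi,name,z in((0,42,'dark',.036),(125,256,'light',.036)):
        m=((g>=lo)&(g<hi)&(box>0)).astype(np.uint8)
        cs,_=cv2.findContours(m,cv2.RETR_LIST,cv2.CHAIN_APPROX_NONE)
        for k in cs:
            a=cv2.contourArea(k)
            if a<300: continue
            for zz in (.036,.052,.056):
                p=onplane(c,k[:,0,:]+0.0,zz)[:,:2]
                r=cv2.minAreaRect((p*1000).astype(np.float32))
                if zz==.036: print(name,a,k[:,0].mean(0).round(0),end=' ')
                print(zz,np.round(r[0],1),np.round(r[1],1),round(r[2],1),end=' | ')
            print()
            cv2.drawContours(vis,[k],-1,(0,0,255) if lo else (0,255,0),1)
    if out: cv2.imwrite('pics/'+out,cv2.resize(vis[120:285,150:340],None,fx=3.5,fy=3.5,interpolation=cv2.INTER_NEAREST))
E
python3 - <<'E'
from meas import *
c=dict(np.load('/tmp/top0.npz')); run(c,'c1.png')
im=c['color'].max(2)
for p in((240,224),(249,170),(299,200),(192,205),(205,175),(240,245),(325,200)): print(p,im[p[1],p[0]],c['color'][p[1],p[0]],c['depth'][p[1],p[0]])
d=c['depth']; 
for p in((240,224),(299,200),(192,205),(205,175)): 
  r=rays(c,p)[0]; print(p,(c['eye']+r*d[p[1],p[0]]).round(4))
E
```

```text
dark 443.5 [295. 249.] 0.036 [ 427.5 -131.3] [99.6 46.7] 84.7 | 0.052 [ 427.1 -129.7] [98.2 46. ] 84.7 | 0.056 [ 427.  -129.3] [97.8 45.8] 84.7 | 
dark 694.5 [242. 223.] 0.036 [487.7   6.8] [80.9 80.8] 1.0 | 0.052 [486.4   6.5] [79.7 79.7] 1.0 | 0.056 [486.1   6.4] [79.4 79.4] 1.0 | 
dark 1174.5 [249. 169.] 0.036 [636.3  -8.7] [ 79.2 121.1] 84.3 | 0.052 [632.9  -8.9] [ 78.1 119.4] 84.3 | 0.056 [632.   -8.9] [ 77.8 118.9] 84.3 | 
light 353.0 [215. 263.] 0.036 [378.9  76.4] [73.2 38.1] 84.7 | 0.052 [379.2  75. ] [72.1 37.6] 84.7 | 0.056 [379.3  74.7] [71.9 37.4] 84.7 | 
light 1037.5 [242. 223.] 0.036 [487.1   6.2] [97.4 98.9] 45.8 | 0.052 [485.9   5.8] [96.  97.5] 45.8 | 0.056 [485.6   5.7] [95.6 97.1] 45.8 | 
light 868.0 [298. 200.] 0.036 [ 554.3 -144.1] [90.1 91.6] 45.5 | 0.052 [ 552.  -142.2] [88.8 90.3] 45.5 | 0.056 [ 551.5 -141.8] [88.5 90. ] 45.5 | 
light 1476.0 [192. 204.] 0.036 [537.5 143. ] [131.2  87.9] 4.6 | 0.052 [535.5 140.6] [129.3  86.6] 4.6 | 0.056 [535. 140.] [128.8  86.3] 4.6 | 
light 1645.5 [249. 169.] 0.036 [636.1  -8.6] [ 96.1 138.3] 84.5 | 0.052 [632.7  -8.7] [ 94.7 136.3] 84.5 | 0.056 [631.9  -8.8] [ 94.4 135.8] 84.5 | 
light 5659.5 [198. 192.] 0.036 [575.1 128.1] [143.9 304.4] 84.4 | 0.052 [572.6 126. ] [141.9 300. ] 84.4 | 0.056 [571.9 125.5] [141.3 298.9] 84.4 | 
light 14024.0 [257. 197.] 0.036 [5.378e+02 4.000e-01] [431.  385.2] 85.7 | 0.052 [5.358e+02 2.000e-01] [424.8 379.6] 85.7 | 0.056 [5.353e+02 1.000e-01] [423.2 378.2] 85.7 | 
(240, 224) 36 [36 35 36] 1.1085296
(249, 170) 35 [35 31 30] 1.1287408
(299, 200) 170 [170 170 169] 1.0943104
(192, 205) 176 [157 165 176] 1.0897582
(205, 175) 72 [71 69 72] 1.1234106
(240, 245) 191 [181 183 191] 1.0942202
(325, 200) 106 [106  97 101] 1.1487269
(240, 224) [0.4852 0.0124 0.0284]
(299, 200) [ 0.5503 -0.1448  0.0529]
(192, 205) [0.5318 0.1406 0.0538]
(205, 175) [0.618  0.1112 0.0326]
```

View pics/c1.png

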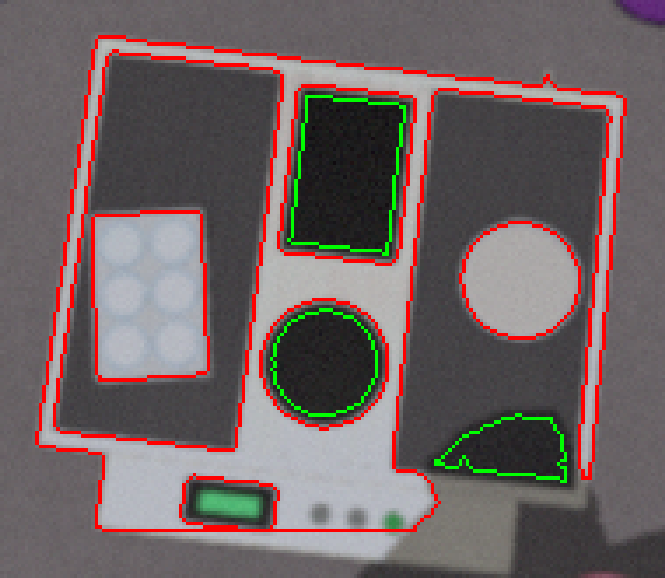

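The crop confirms the cream disc: it measures about 90 mm across, with its top at about 0.053 m. The nests measure about 97 and 96x138 mm and the plate 129x86 mm, and all of these agree with the given sizes.
The stage yaw is about -5.6°. I'll push the dish diagonally, cradled between two fingers 60 mm apart.

drive_tool([
  [0.618,0.824,-0.2],
  [0.618,0.824,-0.2],
  [0.618,0.824,-0.2],
  [0.618,0.824,-0.2],
  [0.618,0.824,-0.2],
  [0.618,0.824,-0.2],
  [0.618,0.824,-0.2],
  [0.618,0.824,-0.2],
], claw=[60,60,60,60,60,60,60,60], yaw=[0.5,0.5,0.5,0.5,0.5,0.5,0.5,0.5])

```text
time: 0.77
tool_pos: [0.4677, -0.3546, 0.3404]
tcp_rot: [-2.383, -2.046, 0.0]
wrist_force: [0.6, 0.5, -0.6]
width: 0.7
grip_force: 0.0
```

drive_tool([
  [0.22,0.29,-0.16],
  [0.22,0.29,-0.16],
  [0.22,0.29,-0.16],
  [0.22,0.29,-0.16],
  [0.22,0.29,-0.16],
  [0.22,0.29,-0.16],
  [0.22,0.29,-0.16],
  [0.22,0.29,-0.16],
], claw=[60,60,60,60,60,60,60,60], yaw=[0.182,0.182,0.182,0.182,0.182,0.182,0.182,0.182])

```text
time: 1.43
tool_pos: [0.577, -0.2116, 0.2609]
tcp_rot: [-1.717, -2.63, 0.001]
wrist_force: [0.4, -0.1, -0.5]
width: 0.701
grip_force: 0.0
```

```bash
python3 - <<'E'
from h import *
s=bot.read_state(); v=s['tcp_rot']; print(s['tool_pos'],np.degrees(2*np.arctan2(-v[1],-v[0]))-90,s['q'],bot.tip_reach,s['width'])
c=cam('side'); a=cv2.cvtColor(c['color'],cv2.COLOR_RGB2BGR)
p=np.array(s['tool_pos']);print(p)
cv2.imwrite('pics/s1.png',cv2.resize(a[130:280,150:400],None,fx=3,fy=3))
E
```

```text
[ 0.57695615 -0.21156439  0.26087219] 23.705210424891888 [-3.91852622e-01  2.76594512e-01  1.86935601e+00 -6.02666125e-04
  9.96432941e-01 -8.05258965e-01] 0.1734 0.7010974451308586
[ 0.57695615 -0.21156439  0.26087219]
```

View pics/s1.png

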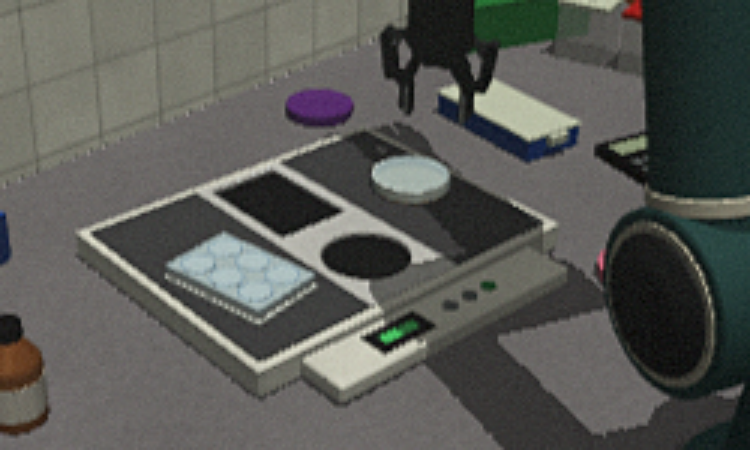

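```bash
python3 - <<'E'
from h import *
c=cam('side'); t=np.array([.57696,-.21156])
u=np.array([np.cos(np.radians(23.7)),np.sin(np.radians(23.7))])
for uv in((285.7,167.3),(305.3,170)):
  d=rays(c,uv)[0];e=np.asarray(c['eye'])
  for s in(37,-37):
    q=t+u*s/1000; L=(q-e[:2])@d[:2]/(d[:2]@d[:2]); p=e+L*d; print(uv,s,p.round(4),'off',((p[:2]-q)*1000).round(1))
# project expected dish etc
E
```

```text
(285.7, 167.3) 37 [ 0.607  -0.1999  0.0919] off [-3.9 -3.2]
(285.7, 167.3) -37 [ 0.5942 -0.1844  0.1013] off [51.1 42.1]
(305.3, 170) 37 [ 0.55   -0.2416  0.0865] off [-60.8 -44.9]
(305.3, 170) -37 [ 0.5403 -0.2285  0.0942] off [-2.8 -2. ]
```

drive_tool([
  [0,0,-0.04],
  [0,0,-0.08],
  [0,0,-0.09],
  [0,0,-0.1],
  [0,0,-0.104],
], claw=[60,60,60,60,60], yaw=[0,0,0,0,0])

```text
time: 1.95
tool_pos: [0.5767, -0.2124, 0.2092]
tcp_rot: [-1.72, -2.629, 0.0]
wrist_force: [0.5, -0.8, -0.6]
width: 0.701
grip_force: 0.0
```

```bash
cat > st.py <<'E'
from h import *
s=bot.read_state(); v=s['tcp_rot']; p=s['tool_pos']*1000
C=np.array([561.7,-1.3]);a=np.radians(-5.6);R=np.array([[np.cos(a),np.sin(a)],[-np.sin(a),np.cos(a)]])
print('t',s['time'],'tcp',p.round(1),'stage',(R@(p[:2]-C)).round(1),'tooly',(np.degrees(2*np.arctan2(-v[1],-v[0]))-90).round(1),'F',np.round(s['wrist_force'],1),'q6',s['q'][5].round(2))
E
python3 st.py
```

```text
t 1.95 tcp [ 576.7 -212.4  209.2] stage [  35.6 -208.6] tooly 23.6 F [ 0.5 -0.8 -0.6] q6 -0.81
```

drive_tool([
  [0.01,0.0046,0],
  [-0.002,0.032,0],
  [-0.009,0.0486,0],
  [-0.0156,0.0632,0],
  [-0.022,0.0778,0],
  [-0.0284,0.0924,0],
  [-0.0348,0.1072,0],
  [-0.0412,0.1218,0],
], claw=[60,60,60,60,60,60,60,60], yaw=[0,0,0,0,0,0,0,0])

```text
time: 2.62
tool_pos: [0.5563, -0.1497, 0.2095]
tcp_rot: [1.717, 2.63, 0.0]
wrist_force: [0.8, -1.3, 0.2]
width: 0.704
grip_force: 0.5
```

```bash
python3 st.py; python3 - <<'E'
from meas import *
c=cam('side'); a=cv2.cvtColor(c['color'],cv2.COLOR_RGB2BGR)
cv2.imwrite('pics/s2.png',cv2.resize(a[150:250,200:360],None,fx=4,fy=4))
E
```

```text
t 2.6167 tcp [ 556.3 -149.7  209.5] stage [   9.1 -148.3] tooly -336.3 F [ 0.8 -1.3  0.2] q6 -0.72
```

View pics/s2.png

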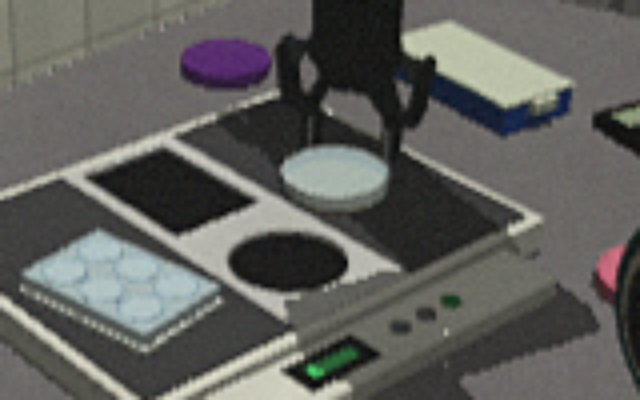

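drive_tool([
  [-0.0073,0.0164,0],
  [-0.0147,0.0329,0],
  [-0.022,0.0493,0],
  [-0.0293,0.0658,0],
  [-0.0367,0.0822,0],
  [-0.044,0.0987,0],
  [-0.0513,0.115,0],
  [-0.0587,0.1315,0],
], claw=[60,60,60,60,60,60,60,60], yaw=[0,0,0,0,0,0,0,0])

```text
time: 3.33
tool_pos: [0.5267, -0.084, 0.2091]
tcp_rot: [-1.718, -2.63, 0.0]
wrist_force: [-0.1, -0.2, -0.6]
width: 0.701
grip_force: 0.2
```

```bash
python3 st.py; python3 - <<'E'
from meas import *
c=cam('top'); run(c,'c2.png')
E
```

```text
t 3.3333 tcp [526.7 -84.  209.1] stage [-26.7 -85.7] tooly 23.7 F [-0.1 -0.2 -0.6] q6 -0.62
dark 343.0 [284. 221.] 0.036 [491.  -96.9] [92.4 76.9] 77.4 | 0.052 [489.6 -95.7] [91.  75.8] 77.4 | 0.056 [489.3 -95.5] [90.7 75.5] 77.4 | 
dark 960.5 [247. 168.] 0.036 [636.4  -7.9] [ 78.6 121.4] 83.4 | 0.052 [633.  -8.] [ 77.5 119.6] 83.4 | 0.056 [632.2  -8.1] [ 77.2 119.2] 83.4 | 
light 4122.0 [196. 196.] 0.036 [575.2 128.1] [143.1 303.5] 84.4 | 0.052 [572.7 126. ] [141.1 299.1] 84.4 | 0.056 [572.1 125.5] [140.5 297.9] 84.4 | 
light 9233.5 [237. 185.] 0.036 [5.392e+02 2.000e-01] [434.8 385.9] 86.2 | 0.052 [ 5.372e+02 -1.000e-01] [428.4 380.2] 86.2 | 0.056 [ 5.367e+02 -2.000e-01] [426.8 378.8] 86.2 |
```

View pics/c2.png

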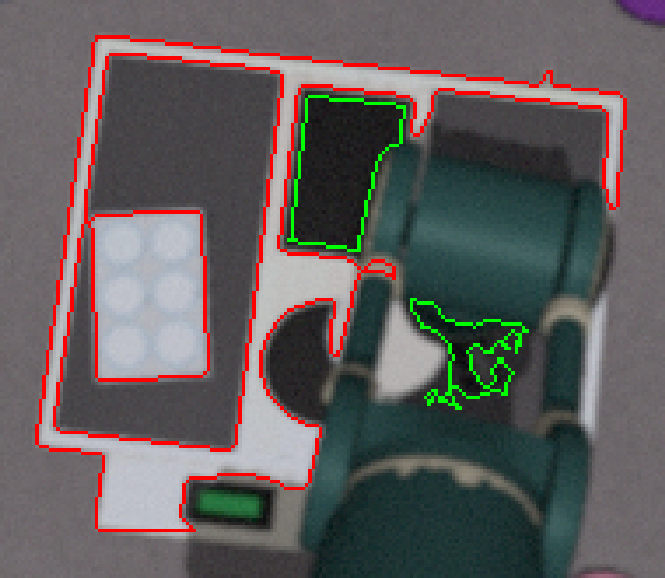

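drive_tool([
  [-0.006,0.0135,0],
  [-0.012,0.027,0],
  [-0.018,0.0405,0],
  [-0.024,0.054,0],
  [-0.0295,0.0665,0],
  [-0.0345,0.0777,0],
  [-0.039,0.088,0],
  [-0.0424,0.0962,0],
], claw=[60,60,60,60,60,60,60,60], yaw=[0,0,0,0,0,0,0,0])

```text
time: 4.05
tool_pos: [0.5056, -0.0361, 0.2091]
tcp_rot: [-1.717, -2.63, 0.0]
wrist_force: [0.8, 0.2, 0.4]
width: 0.707
grip_force: 0.1
```

```bash
python3 st.py; python3 - <<'E'
from meas import *
c=cam('side'); a=cv2.cvtColor(c['color'],cv2.COLOR_RGB2BGR)
cv2.imwrite('pics/s3.png',cv2.resize(a[170:260,200:350],None,fx=5,fy=5,interpolation=2))
E
```

```text
t 4.05 tcp [505.6 -36.1 209.1] stage [-52.4 -40.1] tooly 23.7 F [0.8 0.2 0.4] q6 -0.53
```

View pics/s3.png

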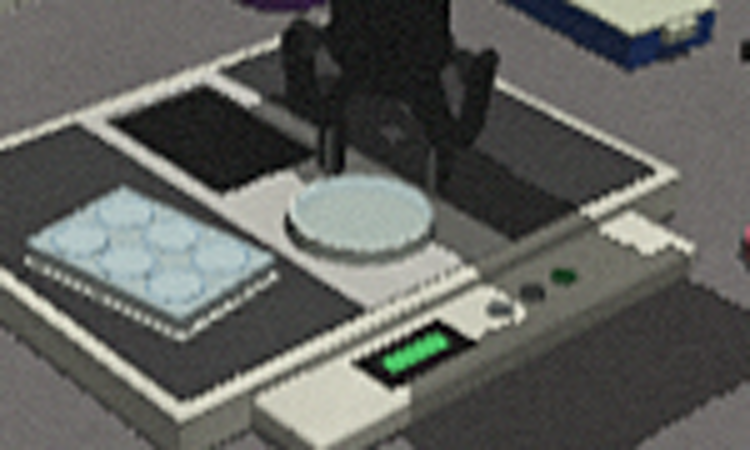

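```bash
cat > dish.py <<'E'
from meas import *
c=cam('side'); e=np.asarray(c['eye']); im=c['color']
def hgt(u,v,w=4):
    uu,vv=np.meshgrid(np.arange(u-w,u+w+1),np.arange(v-w//2,v+w//2+1)); uv=np.c_[uu.ravel(),vv.ravel()]
    d=rays(c,uv); z=c['depth'][uv[:,1],uv[:,0]]; return np.median(e+d*z[:,None],0).round(4)
print('dish',[hgt(*p) for p in((265,213),(272,207),(272,218),(280,213))]); print('alu',hgt(255,211,1),hgt(290,225,1),'wing',hgt(225,230,1),hgt(240,243,2))
m=cv2.inRange(cv2.cvtColor(im,cv2.COLOR_RGB2HSV),(70,20,110),(110,255,255)); m[:, :255]=0;m[:,292:]=0;m[:200]=0;m[226:]=0
cs,_=cv2.findContours(m,0,1); k=max(cs,key=cv2.contourArea); 
for z in(.046,.052):
    p=onplane(c,k[:,0],z)[:,:2]*1000; print(z,cv2.minEnclosingCircle(p.astype(np.float32)),cv2.fitEllipse(p.astype(np.float32)))
E
python3 dish.py
```

```text
dish [array([0.4971, 0.0254, 0.0447]), array([ 0.5083, -0.0178,  0.0447]), array([0.4625, 0.0322, 0.0452]), array([ 0.4637, -0.0098,  0.0447])]
alu [0.5367 0.0278 0.0352] [0.4091 0.0072 0.0325] wing [0.5101 0.1814 0.0496] [0.4473 0.181  0.0351]
0.046 ((487.3663635253906, 3.810753583908081), 41.94747543334961) ((480.9329833984375, 11.083526611328125), (78.1458969116211, 85.98211669921875), 34.889732360839844)
0.052 ((480.847900390625, 11.211871147155762), 41.57321548461914) ((474.47186279296875, 18.4197998046875), (77.44866943359375, 85.21504974365234), 34.889591217041016)
```

The dish is seated: its top is at 0.045 m, level all over, and the deck reads 0.035 m. Next I back off and go behind the plate.

drive_tool([
  [0.016,-0.037,0],
  [0.016,-0.037,0.02],
  [0.016,-0.037,0.09],
  [0.016,-0.037,0.16],
  [-0.13,0.371,0.16],
  [-0.13,0.371,0.16],
  [-0.13,0.371,0.16],
  [-0.13,0.371,0.16],
], claw=[60,60,60,60,50,50,50,50], yaw=[0,0,0,0,0.337,0.337,0.337,0.337])

```text
time: 4.82
tool_pos: [0.4572, 0.1028, 0.2903]
tcp_rot: [1.007, 2.974, 0.002]
wrist_force: [-0.1, 0.3, -0.0]
width: 0.588
grip_force: 0.0
```

```bash
python3 st.py
```

```text
t 4.8167 tcp [457.2 102.8 290.3] stage [-114.2   93.4] tooly -307.4 F [-0.1  0.3 -0. ] q6 -0.75
```

drive_tool([
  [-0.033,0.093,0],
  [-0.033,0.093,0],
  [-0.033,0.093,0],
  [-0.033,0.093,0],
  [-0.033,0.093,0],
  [-0.033,0.093,0],
  [-0.033,0.093,-0.04],
  [-0.033,0.093,-0.08],
], claw=[50,50,50,50,50,50,50,50], yaw=[0.178,0.178,0.178,0.178,0.178,0.178,0.178,0.178])

```text
time: 5.48
tool_pos: [0.4425, 0.1485, 0.2507]
tcp_rot: [0.158, 3.133, 0.003]
wrist_force: [0.4, -0.2, -0.9]
width: 0.587
grip_force: 0.0
```

```bash
python3 st.py; python3 - <<'E'
from meas import *
run(cam('top'))
E
```

```text
t 5.4833 tcp [442.5 148.5 250.7] stage [-133.3  137.4] tooly -275.8 F [ 0.4 -0.2 -0.9] q6 -1.2
dark 1165.0 [249. 169.] 0.036 [636.2  -8.5] [ 78.7 120.6] 84.3 | 0.052 [632.8  -8.6] [ 77.5 118.9] 84.3 | 0.056 [632.   -8.6] [ 77.2 118.4] 84.3 | 
light 5662.0 [293. 203.] 0.036 [ 549.7 -130.7] [143.2 303.8] 84.4 | 0.052 [ 547.6 -129.1] [141.2 299.4] 84.4 | 0.056 [ 547.  -128.7] [140.6 298.3] 84.4 | 
light 1633.5 [248. 170.] 0.036 [636.2  -8. ] [ 96.8 138. ] 84.1 | 0.052 [632.8  -8.1] [ 95.4 136. ] 84.1 | 0.056 [631.9  -8.2] [ 95.  135.5] 84.1 | 
light 13134.0 [235. 191.] 0.036 [ 5.502e+02 -4.000e-01] [426.7 371.5] 84.7 | 0.052 [548.   -0.7] [420.5 366.1] 84.7 | 0.056 [547.5  -0.7] [418.9 364.7] 84.7 |
```

drive_tool([
  [0,0,-0.05],
  [0,0,-0.076],
  [0,0,-0.081],
  [0.0199,-0.002,-0.081],
  [0.0358,-0.0035,-0.081],
  [0.0517,-0.0051,-0.081],
  [0.0676,-0.0066,-0.081],
  [0.0836,-0.0082,-0.081],
], claw=[50,50,50,50,50,50,50,50], yaw=[0,0,0,0,0,0,0,0])

```text
time: 6.2
tool_pos: [0.4848, 0.1441, 0.2097]
tcp_rot: [0.154, 3.136, 0.001]
wrist_force: [-0.7, -0.1, 0.6]
width: 0.586
grip_force: 0.4
```

```bash
python3 st.py; python3 - <<'E'
from meas import *
c=cam('side'); a=cv2.cvtColor(c['color'],cv2.COLOR_RGB2BGR)
cv2.imwrite('pics/s4.png',cv2.resize(a[160:260,180:340],None,fx=4,fy=4,interpolation=2))
E
```

```text
t 6.2 tcp [484.8 144.1 209.7] stage [-90.8 137.2] tooly -275.6 F [-0.7 -0.1  0.6] q6 -1.23
```

View pics/s4.png

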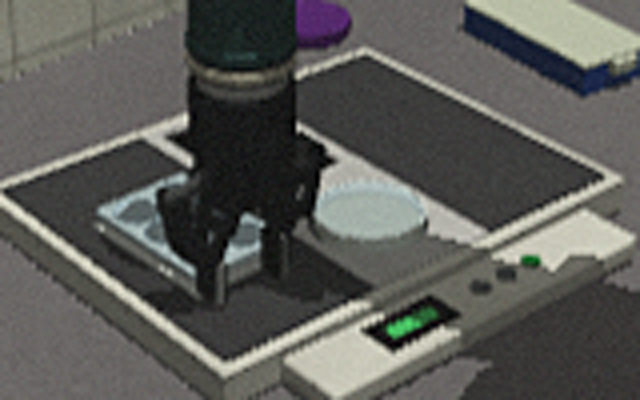

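drive_tool([
  [0.0179,-0.0018,0],
  [0.0358,-0.0035,0],
  [0.0537,-0.0053,0],
  [0.0716,-0.007,0],
  [0.0895,-0.0088,0],
  [0.1074,-0.0105,0],
  [0.1253,-0.0123,0],
  [0.1433,-0.014,0],
], claw=[50,50,50,50,50,50,50,50], yaw=[0,0,0,0,0,0,0,0])

```text
time: 6.92
tool_pos: [0.5557, 0.137, 0.2086]
tcp_rot: [-0.154, -3.138, 0.0]
wrist_force: [-0.8, 0.1, 1.5]
width: 0.583
grip_force: 0.7
```

```bash
python3 st.py
```

```text
t 6.9167 tcp [555.7 137.  208.6] stage [-19.5 137. ] tooly 84.4 F [-0.8  0.1  1.5] q6 -1.27
```

drive_tool([
  [0.014,-0.0014,0],
  [0.026,-0.0026,0],
  [0.036,-0.0035,0],
  [0.036,-0.0035,0],
  [0.0,0,0],
  [-0.03,0.003,0.03],
  [-0.03,0.003,0.1],
  [-0.03,0.003,0.16],
], claw=[50,50,50,50,50,50,50,50], yaw=[0,0,0,0,0,0,0,0])

```text
time: 7.58
tool_pos: [0.5379, 0.1384, 0.288]
tcp_rot: [-0.153, -3.134, 0.002]
wrist_force: [1.8, 0.6, 0.7]
width: 0.587
grip_force: 0.0
```

```bash
python3 st.py;  python3 - <<'E'
from meas import *
c=cam('top'); run(c,'c3.png')
E
```

```text
t 7.5833 tcp [537.9 138.4 288. ] stage [-37.3 136.8] tooly 84.4 F [1.8 0.6 0.7] q6 -1.27
dark 1183.0 [248. 169.] 0.036 [635.3  -7.3] [ 80.7 122.7] 84.4 | 0.052 [631.9  -7.5] [ 79.5 120.9] 84.4 | 0.056 [631.   -7.5] [ 79.2 120.5] 84.4 | 
light 5616.0 [293. 202.] 0.036 [ 549.5 -130.6] [142.6 302.9] 84.3 | 0.052 [ 547.4 -129. ] [140.5 298.5] 84.3 | 0.056 [ 546.8 -128.6] [140.  297.4] 84.3 | 
light 875.5 [206. 160.] 0.036 [651.4 115.6] [135.1  83.6] 1.0 | 0.052 [647.8 113.7] [133.1  82.3] 1.0 | 0.056 [646.8 113.2] [132.6  82. ] 1.0 | 
light 10192.0 [256. 199.] 0.036 [545.5  -5.4] [426.8 375.9] 86.5 | 0.052 [543.4  -5.5] [420.6 370.4] 86.5 | 0.056 [542.9  -5.6] [419. 369.] 86.5 |
```

View pics/c3.png

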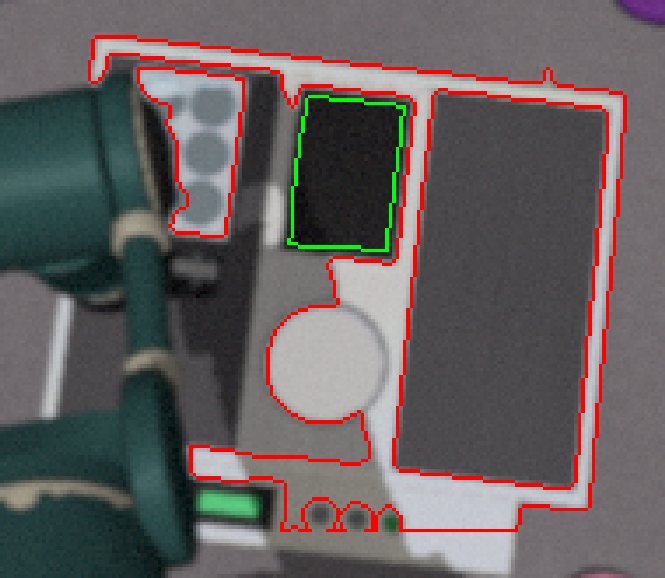

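```bash
python3 - <<'E'
from meas import *
c=cam('top'); C=np.array([561.7,-1.3]);a=np.radians(-5.6);R=np.array([[np.cos(a),np.sin(a)],[-np.sin(a),np.cos(a)]])
hsv=cv2.cvtColor(c['color'],cv2.COLOR_RGB2HSV)
m=(cv2.GaussianBlur(c['color'],(3,3),0).max(2)>=115).astype(np.uint8); m[:,:185]=0;m[:,222:]=0;m[:139]=0;m[192:]=0
m[:, 220:]=0
cs,_=cv2.findContours(m,0,1); k=max(cs,key=cv2.contourArea)[:,0]
P=(onplane(c,k,.056)[:,:2]*1000-C)@R.T
print(P.min(0),P.max(0))
e=P[(P[:,1]<np.percentile(P[:,1],30))&(P[:,0]>20)&(P[:,0]<120)]; print(len(e),np.polyfit(e[:,0],e[:,1],1), np.median(e[:,1]))
for s in(90,100,110,120,70): 
  q=P[abs(P[:,1]-s)<6]; print(s,q[:,0].min(),q[:,0].max())
E
```

```text
[ 7.94387591 84.4668065 ] [144.14260508 170.65910151]
36 [9.46735455e-04 8.56566596e+01] 85.69297962565712
90 10.097230224184157 144.1426050769699
100 8.866688741891643 143.512428435501
110 7.943875910388876 142.25218628554296
120 9.405419113674435 138.20490146891987Traceback (most recent call last):
  File "<stdin>", line 11, in <module>
    return umr_minimum(a, axis, None, out, keepdims, initial, where)
ValueError: zero-size array to reduction operation minimum which has no identity
```

drive_tool([
  [0.1,0.1,0.02],
  [0.248,0.224,0.02],
  [0.248,0.224,0.02],
  [0.248,0.224,0.02],
  [0.248,0.224,0.02],
  [0.248,0.224,0.02],
  [0.248,0.224,0.02],
  [0.248,0.224,0.02],
], claw=[60,60,60,60,60,60,60,60], yaw=[-0.5,-0.5,-0.5,-0.5,-0.5,-0.5,-0.5,-0.5])

```text
time: 8.35
tool_pos: [0.6637, 0.2509, 0.2971]
tcp_rot: [-1.646, -2.675, 0.002]
wrist_force: [0.2, -0.5, -0.9]
width: 0.703
grip_force: 0.0
```

```bash
python3 st.py;  cat > plate.py <<'E'
from meas import *
c=cam('top'); C=np.array([561.7,-1.3]);a=np.radians(-5.6);R=np.array([[np.cos(a),np.sin(a)],[-np.sin(a),np.cos(a)]])
run(c,'c4.png')
h=cv2.cvtColor(c['color'],cv2.COLOR_RGB2HSV); print('hsv plate',h[160,206],'rim',h[135,190])
m=(cv2.GaussianBlur(c['color'],(3,3),0).max(2)>=120).astype(np.uint8)
k=max((x for x in cv2.findContours(m,1,1)[0] if 900<cv2.contourArea(x)<2200 and x[:,0,0].mean()<235),key=cv2.contourArea,default=None)
if k is not None:
    P=(onplane(c,k[:,0],.056)[:,:2]*1000-C)@R.T; print(cv2.minAreaRect(P.astype(np.float32)),P.min(0),P.max(0))
E
python3 plate.py
```

```text
t 8.35 tcp [663.7 250.9 297.1] stage [ 76.9 260.9] tooly 26.8 F [ 0.2 -0.5 -0.9] q6 -0.14
dark 1128.5 [249. 169.] 0.036 [636.6  -8.6] [ 78.  119.2] 84.5 | 0.052 [633.1  -8.7] [ 76.9 117.4] 84.5 | 0.056 [632.3  -8.8] [ 76.6 117. ] 84.5 | 
light 5606.5 [293. 203.] 0.036 [ 548.2 -127.5] [148.6 304.5] 84.3 | 0.052 [ 546.1 -125.9] [146.5 300.1] 84.3 | 0.056 [ 545.5 -125.5] [145.9 299. ] 84.3 | 
light 1596.5 [249. 169.] 0.036 [636.3  -8.6] [ 94.7 136.8] 84.4 | 0.052 [632.9  -8.8] [ 93.3 134.8] 84.4 | 0.056 [632.   -8.8] [ 93.  134.3] 84.4 | 
light 1445.0 [201. 163.] 0.036 [651.5 121.3] [ 90.5 131.8] 84.8 | 0.052 [647.9 119.2] [ 89.2 129.9] 84.8 | 0.056 [646.9 118.7] [ 88.8 129.4] 84.8 | 
light 13769.5 [231. 207.] 0.036 [543.7  -0.7] [442. 384.] 87.0 | 0.052 [541.6  -1. ] [435.6 378.4] 87.0 | 0.056 [541.1  -1. ] [434. 377.] 87.0 | 
hsv plate [ 97  26 129] rim [ 68   6 178]
((-5.317192077636719, 607.1766967773438), (232.7500762939453, 110.2820816040039), 11.6931734085083) [-126.57287973  564.60924838] [ 97.46725758 684.75911008]
```

drive_tool([
  [-0.016,-0.121,0],
  [-0.016,-0.121,0],
  [-0.016,-0.121,0],
  [-0.016,-0.121,0],
  [-0.016,-0.121,0],
  [-0.016,-0.121,0],
  [-0.016,-0.121,-0.06],
  [-0.016,-0.121,-0.1],
], claw=[60,60,60,60,60,60,60,60], yaw=[-0.18,-0.18,-0.18,-0.18,-0.18,-0.18,-0.18,-0.18])

```text
time: 9.07
tool_pos: [0.6561, 0.1902, 0.2487]
tcp_rot: [2.316, 2.121, 0.004]
wrist_force: [-1.1, -0.2, -1.1]
width: 0.705
grip_force: 0.0
```

```bash
python3 st.py
```

```text
t 9.0667 tcp [656.1 190.2 248.7] stage [ 75.3 199.8] tooly -365.0 F [-1.1 -0.2 -1.1] q6 0.33
```

drive_tool([
  [0,0,-0.05],
  [0,0,-0.075],
  [0,0,-0.079],
  [-0.002,-0.0239,-0.079],
  [-0.0035,-0.0398,-0.079],
  [-0.0045,-0.0557,-0.079],
  [-0.006,-0.0716,-0.079],
  [-0.0073,-0.0876,-0.079],
], claw=[60,60,60,60,60,60,60,60], yaw=[-0.0033,-0.0033,-0.0033,-0.0033,-0.0033,-0.0033,-0.0033,-0.0033])

```text
time: 9.73
tool_pos: [0.6528, 0.1453, 0.2109]
tcp_rot: [2.332, 2.103, 0.004]
wrist_force: [0.6, 0.9, 0.9]
width: 0.706
grip_force: 0.6
```

```bash
python3 st.py
```

```text
t 9.7333 tcp [652.8 145.3 210.9] stage [ 76.4 154.8] tooly -365.9 F [0.6 0.9 0.9] q6 0.28
```

drive_tool([
  [-0.0012,-0.014,-0.002],
  [-0.0025,-0.028,-0.002],
  [-0.0038,-0.0418,-0.002],
  [-0.005,-0.0557,-0.002],
  [-0.0063,-0.0697,-0.002],
  [-0.0075,-0.0836,-0.002],
  [-0.0088,-0.0975,-0.002],
  [-0.01,-0.1115,-0.002],
], claw=[60,60,60,60,60,60,60,60], yaw=[0.001,0.001,0.001,0.001,0.001,0.001,0.001,0.001])

```text
time: 10.4
tool_pos: [0.6475, 0.0903, 0.2089]
tcp_rot: [2.329, 2.108, 0.002]
wrist_force: [-0.0, 3.6, 5.3]
width: 0.699
grip_force: 2.9
```

```bash
python3 st.py; python3 plate.py
```

```text
t 10.4 tcp [647.5  90.3 208.9] stage [76.4 99.5] tooly -365.7 F [-0.   3.6  5.3] q6 0.2
dark 397.5 [221. 231.] 0.036 [469.5  61.3] [221.2  28.3] 3.7 | 0.052 [468.5  60.1] [218.   27.8] 3.7 | 0.056 [468.2  59.8] [217.2  27.7] 3.7 | 
dark 541.5 [256. 170.] 0.036 [633.2 -28.3] [ 37.7 122.9] 84.0 | 0.052 [629.8 -28.2] [ 37.2 121.1] 84.0 | 0.056 [629.  -28.2] [ 37.  120.7] 84.0 | 
light 870.0 [242. 224.] 0.036 [486.4   5.5] [88.9 89. ] 1.0 | 0.052 [485.1   5.1] [87.6 87.7] 1.0 | 0.056 [484.8   5. ] [87.3 87.3] 1.0 | 
light 3330.5 [278. 200.] 0.036 [543.7 -92.5] [363.6 274.4] 0.9 | 0.052 [541.6 -91.4] [358.3 270.5] 0.9 | 0.056 [541.1 -91.2] [357.  269.5] 0.9 | 
hsv plate [97 60 38] rim [ 91 103  69]
((-6.702606201171875, 606.8899536132812), (229.92051696777344, 110.2820816040039), 11.6931734085083) [-126.57287973  564.60924838] [ 95.6389849  684.18564476]
```

drive_tool([
  [-0.0005,-0.008,0.002],
  [-0.0013,-0.016,0.004],
  [-0.002,-0.024,0.004],
  [-0.0026,-0.032,0.004],
  [-0.0033,-0.04,0.004],
  [-0.004,-0.048,0.004],
  [-0.0046,-0.056,0.004],
  [-0.0052,-0.0637,0.004],
], claw=[60,60,60,60,60,60,60,60], yaw=[0,0,0,0,0,0,0,0])

```text
time: 11.12
tool_pos: [0.6445, 0.0582, 0.2101]
tcp_rot: [2.329, 2.108, -0.0]
wrist_force: [0.7, 1.0, 0.7]
width: 0.699
grip_force: 0.3
```

```bash
python3 st.py; python3 - <<'E'
from meas import *
c=cam('side'); a=cv2.cvtColor(c['color'],cv2.COLOR_RGB2BGR)
cv2.imwrite('pics/s5.png',cv2.resize(a[155:245,200:320],None,fx=6,fy=6,interpolation=2)); np.savez('/tmp/s5.npz',**c)
E
```

```text
t 11.1167 tcp [644.5  58.2 210.1] stage [76.6 67.3] tooly -365.7 F [0.7 1.  0.7] q6 0.15
```

drive_tool([
  [-0.0006,-0.006,0],
  [-0.0012,-0.012,0],
  [-0.0018,-0.018,0],
  [-0.0022,-0.0225,0],
  [-0.0025,-0.0255,0],
  [-0.0026,-0.0265,0],
  [-0.0026,-0.0265,0],
], claw=[60,60,60,60,60,60,60], yaw=[0,0,0,0,0,0,0])

```text
time: 11.75
tool_pos: [0.6431, 0.0452, 0.21]
tcp_rot: [-2.329, -2.108, 0.001]
wrist_force: [-0.0, 0.7, -0.0]
width: 0.704
grip_force: 0.0
```

```bash
python3 st.py; cat > ph.py <<'E'
from meas import *
C=np.array([.5617,-.0013]);a=np.radians(-5.6);R=np.array([[np.cos(a),np.sin(a)],[-np.sin(a),np.cos(a)]])
for n in('side','top'):
    c=cam(n); e=np.asarray(c['eye']); v,u=np.mgrid[0:384,0:512]; d=rays(c,np.c_[u.ravel(),v.ravel()])
    W=e+d*c['depth'].ravel()[:,None]; S=(W[:,:2]-C)@R.T
    print(n)
    for cx,nm in((.075,'plate'),(-.075,'dish')):
        for dx in(-.045,-.02,.02,.045) if nm=='plate' else(-.025,0,.025):
            print(nm,dx,[(round(float(np.median(W[k,2]))*1000,1),int(k.sum())) for dy in(-.028,0,.028) for k in[(abs(S[:,0]-cx-dx)<.008)&(abs(S[:,1]-dy)<.008)&(W[:,2]<.09)] if k.sum()>3])
E
python3 ph.py
```

```text
t 11.75 tcp [643.1  45.2 210. ] stage [76.5 54.2] tooly -5.7 F [-0.   0.7 -0. ] q6 0.13
side
plate -0.045 [(50.1, 11), (48.7, 10), (49.0, 13)]
plate -0.02 [(48.9, 13), (48.2, 13), (49.1, 7)]
plate 0.02 [(47.7, 8), (48.9, 5)]
plate 0.045 [(48.5, 4), (49.9, 8)]
dish -0.025 [(45.0, 13), (44.7, 14), (43.6, 18)]
dish 0 [(45.0, 14), (44.1, 15), (44.8, 15)]
dish 0.025 [(43.9, 11), (44.6, 10), (44.6, 14)]
top
plate -0.045 [(51.4, 35)]
plate -0.02 [(50.5, 33)]
plate 0.02 [(50.8, 31), (51.3, 5)]
plate 0.045 [(51.7, 33), (52.0, 11)]
dish -0.025 [(46.9, 37)]
dish 0 [(46.8, 37)]
dish 0.025 [(46.8, 32)]
```

Plate and dish both read seated: side-camera tops are about 49 and 44.7 mm, against 50 and 46 expected and with a 1 mm low bias on the deck. I'll back off, raise the arm and check from clear.

drive_tool([
  [0.002,0.02,0],
  [0.004,0.045,0],
  [0.004,0.045,0.06],
  [0.004,0.045,0.14],
  [0.004,0.1,0.2],
  [0.004,0.2,0.25],
  [0.004,0.28,0.25],
  [0.004,0.35,0.25],
], claw=[60,60,60,60,60,60,60,60], yaw=[0,0,0,0,0,0,0,0])

```text
time: 12.52
tool_pos: [0.6459, 0.2184, 0.339]
tcp_rot: [2.328, 2.105, 0.009]
wrist_force: [1.1, -0.2, -0.5]
width: 0.701
grip_force: 0.0
```

```bash
python3 ph.py; python3 - <<'E'
from meas import *
import cv2
a=cv2.cvtColor(cam('top')['color'],cv2.COLOR_RGB2BGR)[120:285,150:340]; b=cv2.cvtColor(cam('side')['color'],cv2.COLOR_RGB2BGR)[160:280,170:350]
f=lambda x:cv2.resize(x,(395,400),interpolation=2)
cv2.imwrite('pics/final.png',np.hstack([f(a),f(b)]))
E
```

```text
side
plate -0.045 [(48.8, 11), (49.1, 12), (48.6, 8)]
plate -0.02 [(49.5, 10), (49.3, 12), (48.9, 13)]
plate 0.02 [(48.6, 6), (48.3, 11), (48.6, 11)]
plate 0.045 [(49.2, 9), (48.1, 9), (49.1, 11)]
dish -0.025 [(44.9, 15), (44.8, 14), (44.3, 19)]
dish 0 [(44.8, 15), (44.8, 13), (45.0, 14)]
dish 0.025 [(44.4, 12), (44.3, 11), (45.0, 13)]
top
plate -0.045 [(51.4, 34), (51.7, 31), (51.4, 34)]
plate -0.02 [(51.6, 32), (50.4, 31), (51.1, 35)]
plate 0.02 [(50.1, 33), (51.5, 35), (51.0, 33)]
plate 0.045 [(51.8, 32), (51.3, 34), (51.4, 35)]
dish -0.025 [(47.1, 37), (46.8, 37), (46.6, 36)]
dish 0 [(47.3, 36), (46.4, 37), (46.5, 34)]
dish 0.025 [(46.8, 34), (46.1, 36), (47.2, 36)]
```

View pics/final.png

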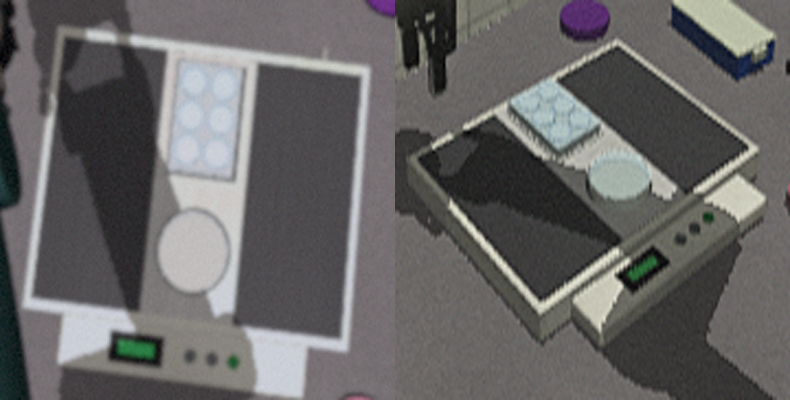

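Both sit flat in their nests: the plate at (207,118) and the dish at (193,250) in the left half. The arm is clear, so I'm handing in.

```bash
python3 -c "
from workcell import bot
print(bot.finish_job())"
```

```text
the job is handed in; nothing more can be done
None
```

The dish and the six-well plate were each pushed along the deck into their matching nests, and both measured flat and fully down before I handed the job in at about 12.7 s of the 64 s allowed.

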